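Rock a stuck plaster core out of its casting frame

TASK

The plaster core is stuck upright in the wooden casting frame on the bench, held down by a sliding cheek on either side. Take the core by its wooden grip, rock it side to side, toward one cheek and then the other, until both cheeks have given way, then lift it out and finish while still holding it upright and still just clear above the frame. Do not push on the frame or its cheeks with the gripper, and leave the other things on the bench where they are.

Things in the scene. Friction and masses are not known exactly. Their poses are not given: they have to be found in the camera images.
- frame: wooden casting frame screwed to the bench, 96 (x) x 170 (y) mm in plan, 85 mm high; origin at the centre of its underside on the bench, z up. Inner floor 10 mm above the bench; curbs 7 mm high keep the core's foot within 2 mm of the middle in y. Fixed end walls at +x and -x, 66 mm high, 84 mm over their outer faces, leave the core 2 mm play at each end.
- cheek_left_lip (a point): middle of the inner top edge of the dark wooden sliding cheek on the frame's +y side; at the start 16 mm from the frame's middle, 85 mm above the bench. The lip is 11 mm thick and hooks 4 mm over a ledge of the core. The other cheek, on the -y side, mirrors it.
- cheek_left (a joint): how far the cheek on the frame's left (+y) side has been pushed outward along the frame's +y, in m: 0 as it grips, 0.0065 at its stop. No spring: a stiff slide (about 5 N) that stays where it is pushed.
- cheek_right (a joint): how far the cheek on the frame's right (-y) side has been pushed outward along the frame's -y, in m: 0 as it grips, 0.0065 at its stop. No spring: a stiff slide (about 5 N) that stays where it is pushed.
- core_grip (a point): centre of the light wooden grip on top of the plaster core, 107 mm above the core's underside. The grip is an upright block 44 (x) x 22 (y) x 50 (z) mm; axes are the core's, at the start the same as the frame's. Leaning the core toward a cheek takes some 5 to 15 N sideways at the grip.
- core: plaster core standing in the frame, 0.2 to 0.45 kg; origin at the centre of its underside, 10 mm above the bench at the start. Base 52 (x) x 40 (y) x 60 (z) mm, then a neck 30 mm wide in y between the cheek lips (1 mm play each side), then the grip. Pulled straight up it rises 4 mm and its 5 mm ledges catch under the lips.
- core_foot (a point): the same point, centre of the core's underside. Leaned about its foot's edge on the frame's floor toward +y or -y by 0.10 to 0.12 rad (grip centre 11 to 13 mm sideways), the neck pushes that cheek back to about its stop. Done toward both sides, the core lifts straight out.
- grey_cup: blue-grey cup, 83 mm wide, 65 mm high; a bystander, to be left alone; origin at the centre of its underside
- dark_bowl: bowl, black outside and white inside, 125 mm wide, 59 mm high; a bystander, to be left alone; origin at the centre of its underside
- tile_a: pale flat test tile, 60 x 42 x 8 mm; a bystander, to be left alone; origin at the centre of its underside
- egg_cup: small white cup, 48 mm wide, 42 mm high; a bystander, to be left alone; origin at the centre of its underside
- wood_rib: flat kidney-shaped wooden rib, 41 x 94 x 6 mm; a bystander, to be left alone; origin at the centre of its underside
- white_beaker: tall white beaker, 66 mm wide, 150 mm high; a bystander, to be left alone; origin at the centre of its underside

How it is judged:
By the outcome, as a careful person would: the job done as asked, in the order asked, and still so for the second after the job is handed in, while the arm keeps its last pose, push and grip.
It also fails if it takes over 38 s, if anything falls off the work surface, if the arm or the gripper's body presses on something with over 40 N, if the wrist force passes 120 N, or if a joint passes its speed limit or range.

ROBOT

A 7-joint arm with a two-finger parallel gripper is mounted at the origin on a cart in front of the work surface, level with it; the furniture and walls round the work are solid. World frame = base frame: x ahead of the robot, y to its left, z up, the work surface at z = 0. Lengths are in m, angles in rad, forces in N, time in s.
With the tool pointing down it reaches from about 0.425 to 0.925 m from the base axis. Payload 6.8 kg.
Tool frame: the origin (TCP) lies midway between the tips of the shut fingers; the grasp point (between the pads) lies r.grip_point_offset behind it (r.grip_point_offset is the distance from the TCP to the grasp point, in m); z points along the fingers, y is the direction in which the jaws open and shut (so a half turn about z gives the same grasp; the last joint's range is limited). The gripper opens to 85 mm and grips with 20 to 120 N. Pads are 22 mm wide; open, the fingers measure 114 mm over their backs; the gripper's body (76 mm by 85 mm) begins 54 mm behind the grasp point. The pads swing forward as they close: fully open they stand 13 mm farther back than shut.
Start: joints at [-1.454, 0.477, 0.022, 1.555, -0.011, 1.109, -0.083], TCP at [0.15, 0.658, 0.231] pointing down, gripper open.
Joint ranges: [-2.96, 2.96], [-0.34, 2.1], [-1.41, 1.46], [0.24, 2.44], [-1.37, 4.51], [0.17, 1.92], [-2.96, 2.96]. Speed limits (rad/s): [2.39, 2.39, 3.14, 3.14, 3.14, 3.14, 3.14].

INTERFACE

Orientations are given as a rotation vector (axis times angle).
In Python, from bench import r gives the robot as it stands. The module is installed in compiled form; this text tells all that it offers.
- The arm moves only by the tool play_rows, never from a script. Its argument "deltas" is a list of rows, each a list of 3 entries, a list of its own where there are three numbers: the finger opening in mm, from 0 to 85.4, then the shift along the tool's x, y, z in mm, then the turn, a rotation vector about the tool's x, y, z in rad. A call has 1 to 8 rows; each row is the pose to reach, as a shift and turn from the pose measured when the call began, along the tool's axes at that moment; what a row does not reach only later rows make up. A row lasts 1/8 s, in which the tool goes at most 62.5 mm and 10.7 degrees, less where a joint would pass 70% of its speed; a pose out of reach is approached as far as the arm can. A call with a gripper value outside its range is refused whole. The fingers move at their own pace and stop on an object; "squeeze" is the grip in N (left out, the last holds). Time passes only in rows, so rows that repeat a pose let the fingers close. It gives the time, the measured TCP pose, the force and the opening at its end, in the units of the state.
- r.get_obs(): the state, without advancing time (a new reading comes with each control period).
- r.grab_frame(name): name is "side" or "top" or "wrist"; returns (picture, depth): 480x640x3 uint8, red, green, blue; 480x640 float32, m along the optical axis (not along the pixel's ray), 0 where there is no reading.
- r.camera_model(name): a dict with "mtx" (3x3 intrinsics, pixels), "rvec" (rotation vector, rad) and "tvec" (3), from world to camera coordinates, as OpenCV has them; the wrist camera has in their place "T_tool_cam" (4x4, takes a point from camera to tool coordinates, whose origin is the TCP and whose axes are the flange's). Camera axes: x right, y down, z forward; pixel columns grow to the right and rows downward; lengths in m; the calibration is good to about 2 mm. The wrist camera is an equidistant fisheye: a pixel r from the principal point sees the ray r / f radians off the axis. A picture is of the moment at which its call begins: read the wrist's pose just before it. camera_model takes no time and is no camera call.
- r.hand_in(): hands the job in, once; it reports no verdict.
The state is a dict: "clock": time; "joints": joint angles; "qvel": joint speeds; "tau": joint torques, N m; "tcp_pos": TCP position; "orientation": TCP orientation; "contact_force": force on the tool from outside, world axes, zero at the start; "moment": the same for the moment, N m; "grip_width": finger opening in m.
Only numpy, scipy, OpenCV 4.12 (cv2) and the standard library are available. Lean on these libraries where they do the work, as an engineer would, in place of code of your own. Each camera call takes 0.05 s, during which the arm holds its last target. There are 200 camera calls.

## Working session

There is one attempt and no reset: what is moved stays moved. The work goes in short steps, Python scripts to look and compute and a tool call to move; the robot and the scene stay as the last step left them, time stands still between calls to the robot, and variables do not carry over. Pictures are saved under pics/ and viewed, about 8 in all and at most 12, crops included, and the job is handed in when it is done.

Besides the shell and the picture viewer there is one more tool, called as name(argument=value, ...) on one line, values as JSON. play_rows: Moves the arm, as the interface text tells. Its arguments: {"type":"object","properties":{"deltas":{"type":"array"},"squeeze":{"type":"number"}},"required":["deltas"]}

```bash
mkdir -p pics; python3 - <<'E'
from bench import r
import cv2,numpy as np
o=r.get_obs();print({k:np.round(v,4) for k,v in o.items()},r.grip_point_offset)
for n in ("top","side"):
    p,d=r.grab_frame(n);cv2.imwrite(f"pics/{n}0.png",p[...,::-1]);np.savez(f"{n}0.npz",p=p,d=d)
    print(n,r.camera_model(n))
print(r.camera_model("wrist"))
E
```

```text
{'clock': np.float64(0.0), 'joints': array([-1.4541,  0.4778,  0.0223,  1.5565, -0.0115,  1.1093, -0.0831]), 'qvel': array([ 0.0006,  0.0002, -0.0014, -0.002 , -0.0005, -0.0005,  0.0005]), 'tau': array([-6.00000e-04, -5.96452e+01,  1.60750e+00, -2.81197e+01,
        1.24000e-02,  9.10000e-03, -0.00000e+00]), 'tcp_pos': array([0.1503, 0.6574, 0.2303]), 'orientation': array([-3.5230e-01, -3.1217e+00,  2.9000e-03]), 'contact_force': array([0.1655, 0.0985, 0.3814]), 'moment': array([-0.0268,  0.0119, -0.0422]), 'grip_width': np.float64(0.0856)} 0.0187
top {'mtx': array([[464.64343229,   0.        , 327.24188948],
       [  0.        , 464.64343229, 244.83822167],
       [  0.        ,   0.        ,   1.        ]]), 'rvec': array([ 2.17543663, -2.15074194,  0.10362947]), 'tvec': array([-0.0715966 ,  0.57475035,  1.03510838])}
side {'mtx': array([[514.39564642,   0.        , 323.44861567],
       [  0.        , 514.39564642, 235.55818261],
       [  0.        ,   0.        ,   1.        ]]), 'rvec': array([ 2.06984042, -0.65906681,  0.36726171]), 'tvec': array([-0.51140803,  0.22406158,  1.00406669])}
{'mtx': array([[371.64829954,   0.        , 324.37578231],
       [  0.        , 371.64829954, 240.09713602],
       [  0.        ,   0.        ,   1.        ]]), 'T_tool_cam': array([[ 4.43046114e-04, -9.52710025e-01, -3.03880588e-01,
         7.67628741e-02],
       [ 9.99999646e-01,  6.39443000e-04, -5.46786488e-04,
        -2.38019809e-05],
       [ 7.15243283e-04, -3.03880238e-01,  9.52709971e-01,
        -1.41513694e-01],
       [ 0.00000000e+00,  0.00000000e+00,  0.00000000e+00,
         1.00000000e+00]])}
```

View pics/top0.png

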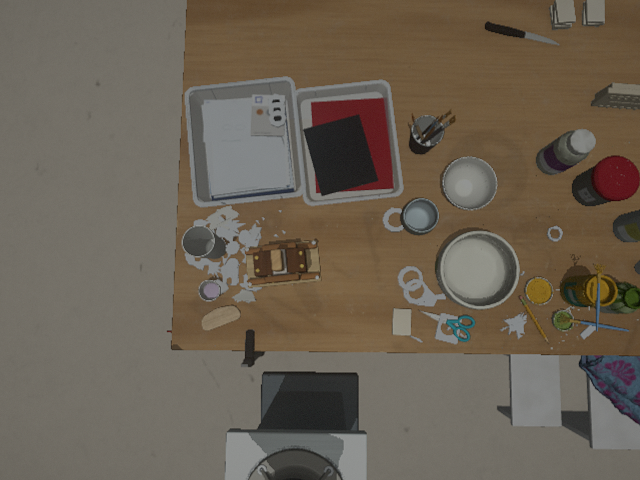

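View pics/side0.png

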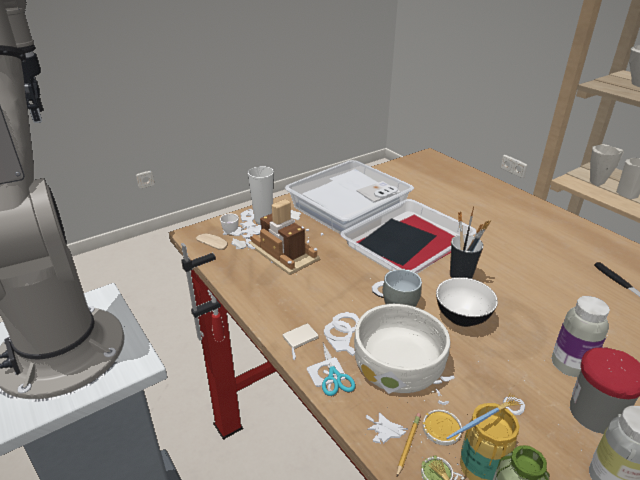

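```bash
cat >h.py <<'E'
import numpy as np,cv2
from bench import r
from scipy.spatial.transform import Rotation as Ro
def ray_plane(n,uv,z):
    c=r.camera_model(n);R=cv2.Rodrigues(c["rvec"])[0];t=c["tvec"]
    q=cv2.undistortPoints(np.array(uv,float).reshape(-1,1,2),c["mtx"],None).reshape(-1,2)
    d=np.c_[q,np.ones(len(q))]@R;o=-R.T@t
    return o+d*((z-o[2])/d[:,2])[:,None]
def cloud(n,d):
    c=r.camera_model(n);R=cv2.Rodrigues(c["rvec"])[0];m=c["mtx"]
    v,u=np.mgrid[:480,:640]
    P=np.stack([(u-m[0,2])*d/m[0,0],(v-m[1,2])*d/m[1,1],d],-1)
    return (P-c["tvec"])@R
E
python3 - <<'E'
from h import *
f=np.load("top0.npz");W=cloud("top",f["d"])
sub=W[225:300,230:340]
for lo,hi in ((.125,.16),(.078,.098),(.006,.03)):
    m=((sub[...,2]>lo)&(sub[...,2]<hi)).astype(np.uint8)
    n,l,s,c=cv2.connectedComponentsWithStats(m)
    for i in range(1,n):
        if s[i,4]>15:
            P=sub[l==i];rc=cv2.minAreaRect((P[:,:2]*1000).astype(np.float32));print(lo,s[i],P.mean(0).round(4),rc)
a=cv2.resize(f["p"][220:305,180:335,::-1],None,fx=5,fy=5,interpolation=cv2.INTER_CUBIC)
s=np.load("side0.npz")["p"]
b=cv2.resize(s[190:275,230:335,::-1],None,fx=5,fy=5,interpolation=cv2.INTER_CUBIC)
cv2.imwrite("pics/topc.png",a);cv2.imwrite("pics/sidec.png",b)
E
```

```text
0.125 [ 41  24  12  22 241] [0.5325 0.0374 0.1411] ((533.0894165039062, 38.31898880004883), (44.01226043701172, 22.01898765563965), 6.060805320739746)
0.078 [ 23  22  53  29 968] [0.5325 0.0371 0.086 ] ((533.3389282226562, 38.459312438964844), (52.12488555908203, 111.97433471679688), 6.418469429016113)
0.006 [ 8  4 14 16 97] [0.5958 0.1306 0.0083] ((595.5493774414062, 129.75143432617188), (30.104276657104492, 29.77794647216797), 47.19470977783203)
0.006 [19  7  9 12 31] [0.5916 0.1067 0.0073] ((592.1862182617188, 104.97333526611328), (18.907175064086914, 21.582717895507812), 51.080257415771484)
0.006 [ 0 15 11 15 92] [0.5714 0.154  0.0082] ((570.9317016601562, 151.45204162597656), (33.1788444519043, 23.44373321533203), 2.741281270980835)
0.006 [  11   15   80   52 1028] [0.5214 0.0312 0.0136] ((528.09912109375, 45.16181945800781), (97.9140853881836, 190.0858917236328), 10.364316940307617)
0.006 [13 18 20  9 60] [0.5703 0.1067 0.0162] ((570.0305786132812, 107.40415954589844), (48.105377197265625, 17.0607967376709), 79.72093200683594)
0.006 [  0  33  10  23 125] [0.5247 0.1522 0.0083] ((519.0227661132812, 150.977294921875), (51.824222564697266, 21.069927215576172), 2.0151784420013428)
0.006 [  2  67  25   8 119] [0.4561 0.1251 0.0084] ((457.7278137207031, 126.31597900390625), (16.142488479614258, 55.982948303222656), 0.6860791444778442)
```

View pics/topc.png

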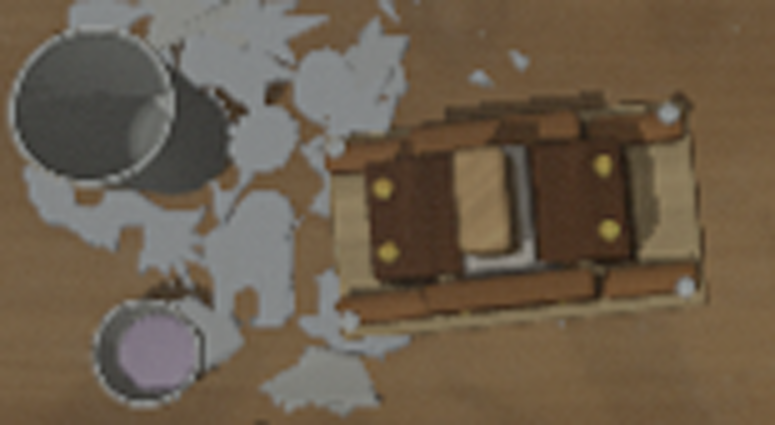

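```bash
cat >>h.py <<'E'
PSI=0.108; C=np.array([.5331,.0383,0])   # frame yaw, middle
RF=Ro.from_euler("z",PSI)
R0=RF*Ro.from_matrix(np.diag([-1,1,-1]))  # upright tool
def rel(p,R):
    o=r.get_obs();Q=Ro.from_rotvec(o["orientation"])
    return (Q.inv().apply(np.array(p)-o["tcp_pos"])*1000).round(1).tolist(),(Q.inv()*R).as_rotvec().round(4).tolist()
def show():
    o=r.get_obs();Q=Ro.from_rotvec(o["orientation"]);f=RF.inv()
    e=(R0.inv()*Q).as_rotvec()
    print("t",round(float(o["clock"]),2),"frame mm",(f.apply(o["tcp_pos"]-C)*1000).round(1),"rot",e.round(4),"F",f.apply(o["contact_force"]).round(1),"M",f.apply(o["moment"]).round(2),"w",round(float(o["grip_width"])*1e3,1),"j",o["joints"].round(2))
E
python3 -c "
from h import *
show();print(rel(C+[0,0,.25],R0))"
```

```text
t 0.1 frame mm [-313.8  656.9  230.4] rot [1.600e-03 2.000e-04 3.327e-01] F [ 0.4 -0.8 -0.4] M [ 0.05 -0.02 -0.01] w 85.5 j [-1.45  0.48  0.02  1.56 -0.01  1.11 -0.08]
([-511.1, -518.4, -18.7], [-0.0016, -0.0002, -0.3327])
```

play_rows(deltas=[[85, [-40, -41, -2], [0, 0, -0.03]], [85, [-80, -81, -4], [0, 0, -0.06]], [85, [-120, -122, -5], [0, 0, -0.09]], [85, [-160, -162, -6], [0, 0, -0.12]], [85, [-200, -203, -8], [0, 0, -0.15]], [85, [-240, -243, -9], [0, 0, -0.18]], [85, [-280, -284, -10], [0, 0, -0.21]], [85, [-320, -325, -12], [0, 0, -0.24]]])

```text
clock: 1.1
tcp_pos: [0.3904, 0.2675, 0.2429]
orientation: [0.026, -3.141, 0.003]
contact_force: [1.4, 0.1, -0.1]
grip_width: 0.0852
```

```bash
python3 -c "
from h import *
show();print(rel(C+[0,0,.25],R0))"
```

```text
t 1.1 frame mm [-117.1  243.3  242.9] rot [0.0017 0.0005 0.0917] F [ 1.4 -0.  -0.1] M [-0.02 -0.04  0.02] w 85.2 j [-0.89  0.13  0.18  2.02 -0.03  1.    0.88]
([-138.9, -231.5, -6.8], [-0.0017, -0.0005, -0.0917])
```

play_rows(deltas=[[85, [-28, -46, -1], [0, 0, -0.02]], [85, [-56, -93, -3], [0, 0, -0.04]], [85, [-84, -139, -4], [0, 0, -0.055]], [85, [-111, -185, -5], [0, 0, -0.075]], [85, [-139, -231.5, -7], [-0.0017, 0, -0.092]], [85, [-139, -231.5, -7], [-0.0017, 0, -0.092]], [85, [-139, -231.5, -7], [-0.0017, 0, -0.092]]])

```text
clock: 1.98
tcp_pos: [0.5326, 0.0388, 0.2498]
orientation: [0.17, -3.135, -0.0]
contact_force: [0.2, 0.1, 0.2]
grip_width: 0.0851
```

```bash
python3 - <<'E'
from h import *
show();o=r.get_obs()
p,d=r.grab_frame("wrist");cv2.imwrite("pics/w1.png",p[...,::-1])
# wrist cloud at grip-top height (fisheye)
c=r.camera_model("wrist");m=c["mtx"];T=c["T_tool_cam"];Q=Ro.from_rotvec(o["orientation"])
v,u=np.mgrid[:480,:640];a=np.stack([u-m[0,2],v-m[1,2]],-1)/m[0,0];th=np.linalg.norm(a,axis=-1)+1e-9
k=np.tan(np.minimum(th,1.4))/th
P=np.stack([a[...,0]*k*d,a[...,1]*k*d,d],-1)
W=Q.apply((P.reshape(-1,3)@T[:3,:3].T+T[:3,3]))+o["tcp_pos"]
F=RF.inv().apply(W-C)*1000;F[d.ravel()==0]=1e6;F=F.reshape(480,640,3)
for lo,hi in ((132,155),(80,95)):
    m=((F[...,2]>lo)&(F[...,2]<hi)&(abs(F[...,0])<45)&(abs(F[...,1])<75)).astype(np.uint8)
    n,l,s,_=cv2.connectedComponentsWithStats(m)
    for i in range(1,n):
        if s[i,4]>60: G=F[l==i];print(lo,s[i],G.mean(0).round(1),cv2.minAreaRect(G[:,:2].astype(np.float32)))
print(rel(C+[0,0,.103],R0))
E
```

```text
t 1.98 frame mm [ -0.4   0.6 249.8] rot [-0.0004  0.0017 -0.0002] F [0.3 0.1 0.2] M [ 0.06 -0.03 -0.04] w 85.1 j [-0.51  0.23  0.38  1.89 -0.1   1.04  1.59]
132 [ 308  203   31   61 1814] [ -2.5  -0.7 140.4] ((-1.076202392578125, -0.9118137359619141), (43.94976806640625, 21.561595916748047), 0.6217235326766968)
80 [ 258  185  132   63 5947] [-3.  -0.3 84.6] ((-1.2174510955810547, -0.5160140991210938), (52.10093688964844, 112.12763214111328), 0.398066908121109)
([-0.8, -1.4, 146.8], [0.0006, -0.0017, 0.0018])
```

View pics/w1.png

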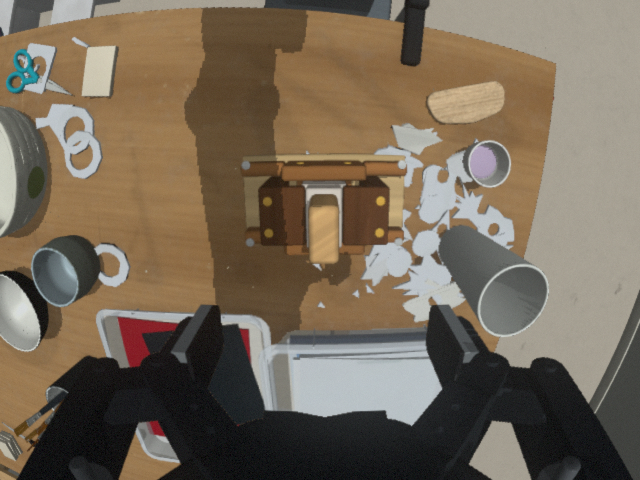

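```bash
sed -i 's/^PSI=.*/PSI=0.113; C=np.array([.5326,.0377,0])/' h.py; python3 -c "
from h import *
show();print(rel(C+[0,0,.104],R0))"
```

```text
t 2.02 frame mm [  0.    1.9 249.8] rot [-0.0006  0.0017  0.0032] F [ 0.9  0.5 -0.5] M [0.01 0.04 0.03] w 84.9 j [-0.51  0.23  0.38  1.89 -0.1   1.04  1.59]
([-0.2, -2.0, 145.8], [0.0006, -0.0017, -0.0032])
```

play_rows(deltas=[[85, [0, -1.4, 40], [0, 0, 0]], [85, [0, -1.4, 80], [0, -0.001, -0.003]], [85, [0, -1.4, 115], [0, -0.001, -0.003]], [85, [0, -1.4, 135], [0, -0.001, -0.003]], [85, [0, -1.4, 146], [0, -0.001, -0.003]], [85, [0, -1.4, 146], [0, -0.001, -0.003]]])

```text
clock: 2.78
tcp_pos: [0.5318, 0.0391, 0.1035]
orientation: [0.179, -3.135, -0.001]
contact_force: [-0.4, -0.2, 0.2]
grip_width: 0.0852
```

```bash
python3 -c "
from h import *
show();show();print(rel(C+[0,0,.104],R0))
p,d=r.grab_frame('wrist');cv2.imwrite('pics/w2.png',p[...,::-1])"
```

```text
t 2.77 frame mm [ -0.6   1.5 103.5] rot [-0.0009  0.0017 -0.0012] F [-0.4 -0.2  0.2] M [-0.01  0.04  0.04] w 85.2 j [-0.45  0.43  0.33  2.02 -0.2   0.73  1.69]
t 2.77 frame mm [ -0.6   1.5 103.5] rot [-0.0009  0.0017 -0.0012] F [-0.4 -0.2  0.2] M [-0.01  0.04  0.04] w 85.2 j [-0.45  0.43  0.33  2.02 -0.2   0.73  1.69]
([-0.6, -1.5, -0.5], [0.0009, -0.0017, 0.0012])
```

View pics/w2.png

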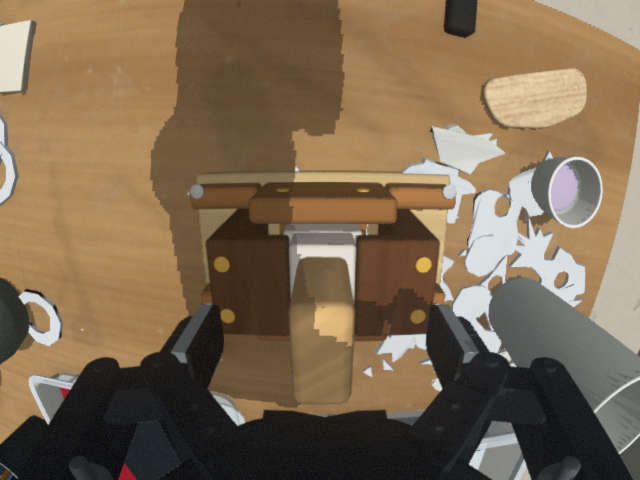

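play_rows(deltas=[[50, [0, -0.5, 0], [0, 0, 0]], [35, [0, -0.5, 0], [0, 0, 0]], [25, [0, -0.5, 0], [0, 0, 0]], [15, [0, -0.5, 0], [0, 0, 0]], [15, [0, -0.5, 0], [0, 0, 0]], [15, [0, -0.5, 0], [0, 0, 0]]], squeeze=70)

```text
clock: 3.58
tcp_pos: [0.5329, 0.0383, 0.1046]
orientation: [-0.178, 3.136, 0.001]
contact_force: [0.1, -1.7, 6.4]
grip_width: 0.0209
```

```bash
python3 -c "
from h import *
show()"
```

```text
t 3.58 frame mm [  0.4   0.6 104.6] rot [-0.0009 -0.0005 -0.0007] F [-0.  -1.7  6.4] M [-0.08  0.14 -0.02] w 20.9 j [-0.45  0.42  0.33  2.02 -0.2   0.73  1.69]
```

play_rows(deltas=[[15, [0, 1.9, -0.4], [0.02, 0, 0]], [15, [0, 3.8, -0.7], [0.04, 0, 0]], [15, [0, 5.7, -1.0], [0.06, 0, 0]], [15, [0, 7.6, -1.3], [0.08, 0, 0]], [15, [0, 9.5, -1.5], [0.1, 0, 0]], [15, [0, 10.5, -1.6], [0.11, 0, 0]], [15, [0, 10.5, -1.6], [0.11, 0, 0]]])

```text
clock: 4.45
tcp_pos: [0.5317, 0.0483, 0.1062]
orientation: [-0.178, 3.125, -0.173]
contact_force: [0.8, -5.5, 1.6]
grip_width: 0.0211
```

```bash
python3 -c "
from h import *
show()"
```

```text
t 4.45 frame mm [  0.3  10.6 106.2] rot [ 0.1108 -0.0003 -0.0008] F [ 0.2 -5.5  1.6] M [-1.13 -0.14  0.03] w 21.1 j [-0.59  0.43  0.4   2.02 -0.08  0.73  1.52]
```

play_rows(deltas=[[15, [0, 0.7, 0], [0.006, 0, 0]], [15, [0, 1.3, 0], [0.012, 0, 0]], [15, [0, 1.3, 0], [0.012, 0, 0]]])

```text
clock: 4.82
tcp_pos: [0.5317, 0.0486, 0.1063]
orientation: [-0.177, 3.123, -0.195]
contact_force: [0.8, -6.1, 3.0]
grip_width: 0.0214
```

```bash
cat >>h.py <<'E'
def look(n):
    o=r.get_obs();p,d=r.grab_frame("wrist");cv2.imwrite(f"pics/{n}.png",p[...,::-1])
    c=r.camera_model("wrist");m=c["mtx"];T=c["T_tool_cam"];Q=Ro.from_rotvec(o["orientation"])
    v,u=np.mgrid[:480,:640];a=np.stack([u-m[0,2],v-m[1,2]],-1)/m[0,0];th=np.linalg.norm(a,axis=-1)+1e-9
    k=np.tan(np.minimum(th,1.4))/th
    P=np.stack([a[...,0]*k*d,a[...,1]*k*d,d],-1)
    W=Q.apply((P.reshape(-1,3)@T[:3,:3].T+T[:3,3]))+o["tcp_pos"]
    F=RF.inv().apply(W-C)*1000;F[d.ravel()==0]=1e6
    # cheek tops: z 80..90
    G=F[(F[:,2]>81)&(F[:,2]<88)&(abs(F[:,0]+12)<8)&(abs(F[:,1])<80)]
    y=np.sort(G[:,1]);pos=y[y>0];neg=y[y<0]
    print("cheek tops y: L",np.percentile(pos,[1,99]).round(1),"R",np.percentile(neg,[1,99]).round(1),len(pos),len(neg))
E
python3 -c "
from h import *
show();look('w3')"
```

```text
t 4.83 frame mm [  0.3  10.9 106.3] rot [ 0.1247 -0.0003 -0.0004] F [ 0.1 -6.1  3. ] M [-1.47  0.07 -0.03] w 21.4 j [-0.61  0.44  0.41  2.02 -0.07  0.73  1.5 ]
cheek tops y: L [23.6 61.9] R [-55.  -16.1] 2579 2228
```

View pics/w3.png

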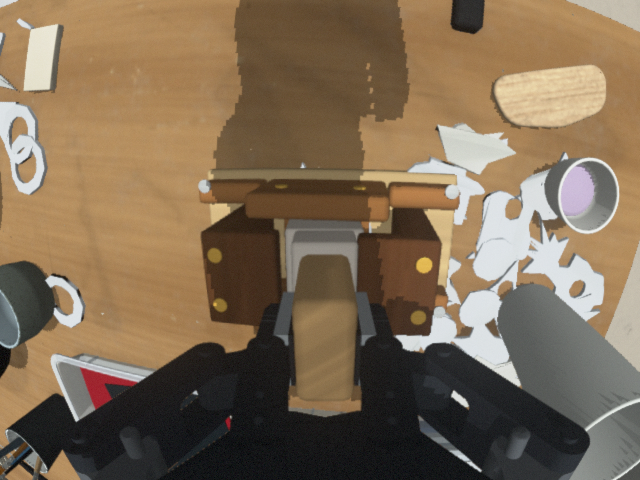

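```bash
cat >>h.py <<'E'
def lean(a,s,dz=0):  # s=+1 toward +y
    dy=94.6*np.sin(a)+20*(1-np.cos(a));z=20*np.sin(a)-94.6*(1-np.cos(a))
    p=C+RF.apply(np.array([.3,.5+s*dy,104.6+z+dz])/1000)
    return rel(p,R0*Ro.from_rotvec([s*a,0,0]))
E
python3 -c "
from h import *
for a,s in((.09,1),(.06,1),(.03,1),(0,1),(.025,-1),(.05,-1),(.075,-1),(.095,-1),(.115,-1),(.122,-1)): print(a*s,lean(a,s))"
```

```text
0.09 ([-0.0, -1.8, 0.5], [-0.0346, 0.0003, 0.0003])
0.06 ([-0.0, -4.6, 1.2], [-0.0646, 0.0003, 0.0003])
0.03 ([-0.0, -7.4, 2.0], [-0.0946, 0.0003, 0.0003])
0 ([-0.0, -10.1, 3.0], [-0.1246, 0.0003, 0.0003])
-0.025 ([-0.0, -12.5, 2.8], [-0.1496, 0.0003, 0.0003])
-0.05 ([-0.0, -14.9, 2.7], [-0.1746, 0.0003, 0.0003])
-0.075 ([0.0, -17.4, 2.6], [-0.1996, 0.0003, 0.0003])
-0.095 ([0.0, -19.3, 2.6], [-0.2196, 0.0002, 0.0003])
-0.115 ([0.0, -21.2, 2.7], [-0.2396, 0.0002, 0.0003])
-0.122 ([0.0, -21.9, 2.7], [-0.2466, 0.0002, 0.0003])
```

play_rows(deltas=[[15, [0, -1.8, 0.5], [-0.035, 0, 0]], [15, [0, -4.6, 1.2], [-0.065, 0, 0]], [15, [0, -7.4, 2.0], [-0.095, 0, 0]], [15, [0, -10.1, 2.9], [-0.125, 0, 0]], [15, [0, -12.5, 2.8], [-0.15, 0, 0]], [15, [0, -14.9, 2.7], [-0.175, 0, 0]], [15, [0, -17.4, 2.6], [-0.2, 0, 0]], [15, [0, -17.4, 2.6], [-0.2, 0, 0]]])

```text
clock: 5.88
tcp_pos: [0.5335, 0.0328, 0.1058]
orientation: [0.178, -3.13, -0.121]
contact_force: [-0.2, 1.4, 0.4]
grip_width: 0.0211
```

```bash
python3 -c "
from h import *
show()
for a,s in((.095,-1),(.11,-1),(.122,-1)): print(a*s,lean(a,s))"
```

```text
t 5.88 frame mm [  0.3  -5.  105.8] rot [-0.0772  0.0001 -0.0009] F [-0.   1.4  0.4] M [ 0.44  0.03 -0.01] w 21.1 j [-0.35  0.42  0.28  2.01 -0.28  0.74  1.8 ]
-0.095 ([0.0, -3.6, -0.5], [-0.0178, -0.0002, 0.0009])
-0.11 ([0.0, -5.0, -0.8], [-0.0328, -0.0002, 0.0009])
-0.122 ([0.0, -6.2, -1.0], [-0.0448, -0.0002, 0.0009])
```

play_rows(deltas=[[15, [0, -2.0, -0.3], [-0.01, 0, 0]], [15, [0, -3.6, -0.5], [-0.022, 0, 0]], [15, [0, -5.0, -0.7], [-0.033, 0, 0]], [15, [0, -6.2, -0.8], [-0.045, 0, 0]], [15, [0, -6.2, -0.8], [-0.045, 0, 0]], [15, [0, -6.2, -0.8], [-0.045, 0, 0]]])

```text
clock: 6.62
tcp_pos: [0.534, 0.0281, 0.1063]
orientation: [0.179, -3.123, -0.194]
contact_force: [-1.7, 4.9, 2.7]
grip_width: 0.0215
```

```bash
python3 -c "
from h import *
show();look('w4')
for a,s in((.13,-1),): print(a*s,lean(a,s))"
```

```text
t 6.62 frame mm [  0.4  -9.7 106.3] rot [-0.1243  0.0005 -0.0018] F [-1.1  5.1  2.7] M [ 1.23  0.06 -0.02] w 21.5 j [-0.3   0.43  0.25  2.01 -0.33  0.76  1.87]
cheek tops y: L [22.7 61.3] R [-61.7 -23.3] 2150 2588
-0.13 ([0.1, -2.2, -0.4], [-0.0058, -0.0006, 0.0018])
```

```bash
python3 -c "
from h import *
for a in (.09,.06,.03,0): print(a,lean(a,-1))"
```

```text
0.09 ([0.1, 1.6, 0.5], [0.0342, -0.0006, 0.0018])
0.06 ([0.1, 4.4, 1.2], [0.0642, -0.0005, 0.0018])
0.03 ([0.1, 7.2, 2.0], [0.0942, -0.0005, 0.0018])
0 ([0.1, 10.0, 2.9], [0.1242, -0.0005, 0.0018])
```

play_rows(deltas=[[15, [0, 1.6, 0.4], [0.034, 0, 0]], [15, [0, 4.4, 1.1], [0.064, 0, 0]], [15, [0, 7.2, 1.8], [0.094, 0, 0]], [15, [0, 10, 2.6], [0.124, 0, 0.001]], [15, [0, 10, 2.6], [0.124, 0, 0.001]], [15, [0, 10, 2.6], [0.124, 0, 0.001]]])

```text
clock: 7.42
tcp_pos: [0.5326, 0.0377, 0.1046]
orientation: [0.178, -3.135, -0.001]
contact_force: [0.3, -0.3, -2.6]
grip_width: 0.0208
```

```bash
python3 -c "
from h import *
show();look('w5');print(rel(C+RF.apply([.0004,0,.192]),R0))"
```

```text
t 7.42 frame mm [ -0.   -0.  104.6] rot [-0.0004  0.0011 -0.0003] F [ 0.3 -0.3 -2.6] M [ 0.09 -0.04  0.02] w 20.8 j [-0.45  0.42  0.33  2.02 -0.2   0.73  1.69]
cheek tops y: L [22.9 61.4] R [-61.4 -22.7] 2452 2455
([-0.3, 0.2, -87.3], [0.0003, -0.0011, -0.0])
```

View pics/w5.png

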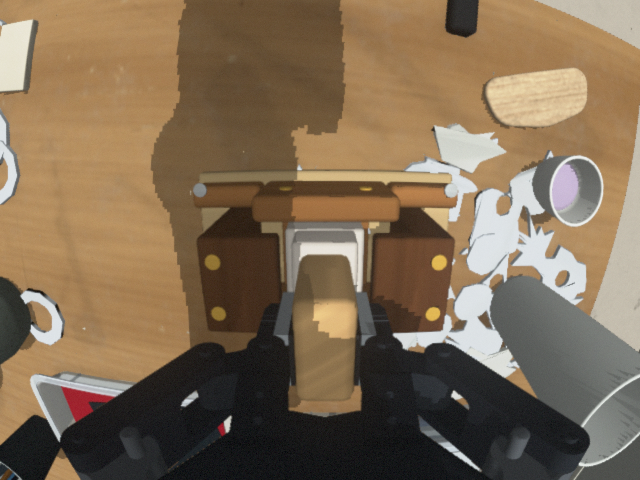

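play_rows(deltas=[[15, [0, 0, -2], [0, 0, 0]], [15, [0, 0, -5], [0, 0, 0]], [15, [0, 0, -8], [0, 0, 0]], [15, [0, 0, -12], [0, 0, 0]], [15, [0, 0, -12], [0, 0, 0]]])

```text
clock: 8.1
tcp_pos: [0.5329, 0.0376, 0.1171]
orientation: [0.178, -3.136, -0.001]
contact_force: [-0.1, 0.0, -3.3]
grip_width: 0.0211
```

```bash
python3 -c "
from h import *
show();print(rel(C+RF.apply([.0002,0,.190]),R0))"
```

```text
t 8.1 frame mm [ 3.000e-01 -1.000e-01  1.171e+02] rot [-0.0005  0.0003 -0.0001] F [-0.1  0.  -3.3] M [-0.04  0.01 -0.02] w 21.1 j [-0.45  0.41  0.33  2.01 -0.19  0.75  1.68]
([0.1, 0.2, -72.9], [0.0005, -0.0003, 0.0001])
```

play_rows(deltas=[[15, [0, 0, -10], [0, 0, 0]], [15, [0, 0, -22], [0, 0, 0]], [15, [0, 0, -36], [0, 0, 0]], [15, [0, 0, -50], [0, 0, 0]], [15, [0, 0, -63], [0, 0, 0]], [15, [0, 0, -72], [0, 0, 0]], [15, [0, 0, -76], [0, 0, 0]], [15, [0, 0, -76], [0, 0, 0]]])

```text
clock: 9.1
tcp_pos: [0.5329, 0.0376, 0.1932]
orientation: [0.178, -3.136, -0.001]
contact_force: [0.5, -0.2, -1.4]
grip_width: 0.0214
```

```bash
python3 -c "
from h import *
show();look('w6')
p,d=r.grab_frame('side');cv2.imwrite('pics/side6.png',cv2.resize(p[130:290,200:360,::-1],None,fx=3.5,fy=3.5,interpolation=cv2.INTER_CUBIC))
W=RF.inv().apply(cloud('side',d).reshape(-1,3)-C)*1000
m=(abs(W[:,0])<30)&(abs(W[:,1])<24)&(W[:,2]>87)&(W[:,2]<140);print(np.percentile(W[m,2],[1,5,50]).round(1),m.sum())
"
```

```text
t 9.1 frame mm [ 3.000e-01 -1.000e-01  1.932e+02] rot [-0.0005  0.0002 -0.0001] F [ 0.5 -0.2 -1.4] M [-0.02  0.03 -0.05] w 21.4 j [-0.49  0.3   0.37  1.95 -0.13  0.92  1.63]
cheek tops y: L [23.5 61.4] R [-62.  -24.4] 1153 1128
[ 99.2 102.2 120.4] 386
```

View pics/side6.png

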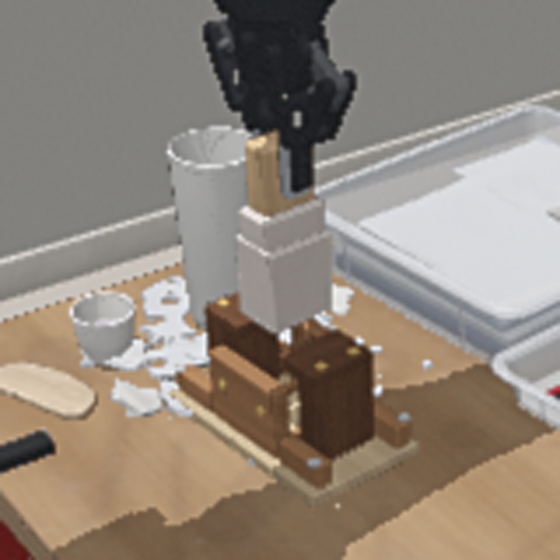

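play_rows(deltas=[[15, [0, 0, 0], [0, 0, 0]], [15, [0, 0, 0], [0, 0, 0]], [15, [0, 0, 0], [0, 0, 0]], [15, [0, 0, 0], [0, 0, 0]]])

```text
clock: 9.7
tcp_pos: [0.5326, 0.0375, 0.1926]
orientation: [0.177, -3.135, -0.0]
contact_force: [-0.0, -0.1, -2.7]
grip_width: 0.021
```

```bash
python3 -c "
from h import *
show();print(abs(r.get_obs()['qvel']).max());r.hand_in()"
```

```text
t 9.7 frame mm [ -0.   -0.2 192.6] rot [-0.0003  0.0012 -0.0001] F [-0.  -0.1 -2.7] M [ 0.02 -0.02  0.09] w 21.0 j [-0.49  0.3   0.37  1.95 -0.13  0.92  1.63]
0.0007192110082231208
the job is handed in; nothing more can be done
```

I gripped the core by its wooden grip across y and leaned it about 0.12 rad toward +y, then the same toward −y. I brought it back upright and lifted it 88 mm straight out. I handed in at about 9.7 s with the core still held.

**Last checks:**
- **Cheeks:** the wrist-camera depth put the two inner lip edges about 23 mm from the middle, against 16 mm at the start. Both cheeks are at about their stops.
- **Core:** it came out freely, with about 3 N of load on the wrist. It hangs upright and at rest, and the side view shows its underside about 13 mm above the frame.
- **Forces:** readings between moves never exceeded about 7 N. I did not log the force during each move.
- **Frame and bystanders:** I kept the gripper clear of the frame and cheeks. The bystanders seen in the last side view looked undisturbed, but I did not re-measure their positions.

**Disagreement:** the top and wrist cameras differed by about 1 mm and 0.5° on the frame's pose. I used the average.

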